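# Line up the doming punches by size

### The job

Line the four steel doming punches up by size on the wooden board, one standing upright in the middle of each round mark, so that the smallest is next to the brass stud and they grow steadily to the largest at the other end. Lift them over and set each one down gently, without dropping or toppling any, and leave the small glass bottle standing where it is.

Things in the scene. Friction and masses are not known exactly. Their poses are not given: they have to be found in the camera images.
- punch_16: the smallest of four bright steel doming punches: a solid cylinder 16 mm in diameter with a half-ball top of the same diameter, 50 mm tall overall (straight-sided up to 42 mm; a thin dark band near the foot), about 0.07 kg. Stands loose on its flat foot on the table. Origin: centre of the underside of the foot; z points up along its axis.
- punch_24: the second smallest of four bright steel doming punches: a solid cylinder 24 mm in diameter with a half-ball top of the same diameter, 58 mm tall overall (straight-sided up to 46 mm; a thin dark band near the foot), about 0.19 kg. Stands loose on its flat foot on the table. Origin: centre of the underside of the foot; z points up along its axis.
- punch_32: the second largest of four bright steel doming punches: a solid cylinder 32 mm in diameter with a half-ball top of the same diameter, 66 mm tall overall (straight-sided up to 50 mm; a thin dark band near the foot), about 0.38 kg. Stands loose on its flat foot on the table. Origin: centre of the underside of the foot; z points up along its axis.
- punch_40: the largest of four bright steel doming punches: a solid cylinder 40 mm in diameter with a half-ball top of the same diameter, 74 mm tall overall (straight-sided up to 54 mm; a thin dark band near the foot), about 0.66 kg. Stands loose on its flat foot on the table. Origin: centre of the underside of the foot; z points up along its axis.
- mark_0: one of four like flat round marks, 48 mm across, white with blue rim and dot, in a straight row 72 mm apart on a fixed dark wooden board (85 by 385 mm, top 10 mm above the table); numbered 0 to 3 from the left (+y) end as the robot sees it. Origin: its centre, at the board's top; y axis along the row from mark 3 to mark 0, x across the board, away from the robot.
- mark_1: one of four like flat round marks, 48 mm across, white with blue rim and dot, in a straight row 72 mm apart on a fixed dark wooden board (85 by 385 mm, top 10 mm above the table); numbered 0 to 3 from the left (+y) end as the robot sees it. Origin: its centre, at the board's top; y axis along the row from mark 3 to mark 0, x across the board, away from the robot.
- mark_2: one of four like flat round marks, 48 mm across, white with blue rim and dot, in a straight row 72 mm apart on a fixed dark wooden board (85 by 385 mm, top 10 mm above the table); numbered 0 to 3 from the left (+y) end as the robot sees it. Origin: its centre, at the board's top; y axis along the row from mark 3 to mark 0, x across the board, away from the robot.
- mark_3: one of four like flat round marks, 48 mm across, white with blue rim and dot, in a straight row 72 mm apart on a fixed dark wooden board (85 by 385 mm, top 10 mm above the table); numbered 0 to 3 from the left (+y) end as the robot sees it. Origin: its centre, at the board's top; y axis along the row from mark 3 to mark 0, x across the board, away from the robot.
- brass_stud: the brass stud that shows the small end of the row: a fixed brass disc 28 mm across and 8 mm high on the board's top, 60 mm beyond the outermost mark of one end (either end, beside mark 0 or mark 3, as drawn). A like grey plastic stud sits beyond the other end. Origin: centre of its underside, z up.
- bottle: small amber glass bottle with black cap and a paper label, 42 mm in diameter, 75 mm tall, about 0.14 kg, standing loose among the punches, not to be moved. Origin: centre of its underside, z up.
Things that resemble listed ones, but are neither listed nor needed, are in the scene too. What is shaped like the punch_16 but orange is not meant.

How it is judged:
At the end, for the whole second after the job is handed in: In order of diameter from the brass stud's end (16, 24, 32, 40 mm), each punch stands upright (within 0.1 rad) on the board with its foot's centre within 12 mm of its own mark's centre, at rest and released; the bottle stands upright within 30 mm of where it was (((horizontal distance between brass_stud and mark_0 below 0.1 m and horizontal distance between punch_16 and mark_0 below 0.012 m and horizontal distance between punch_24 and mark_1 below 0.012 m and horizontal distance between punch_32 and mark_2 below 0.012 m and horizontal distance between punch_40 and mark_3 below 0.012 m) or (horizontal distance between brass_stud and mark_3 below 0.1 m and horizontal distance between punch_16 and mark_3 below 0.012 m and horizontal distance between punch_24 and mark_2 below 0.012 m and horizontal distance between punch_32 and mark_1 below 0.012 m and horizontal distance between punch_40 and mark_0 below 0.012 m)) and height (world z) of punch_16 between 0.006 and 0.016 m and angle between each of punch_16, punch_24, punch_32, punch_40, bottle's own z axis and vertical below 0.1 rad and linear speed of each of punch_16, punch_24, punch_32, punch_40 below 0.02 m/s and contact force between each of punch_16, punch_24, punch_32, punch_40 and the fingers below 0.1 N and height (world z) of punch_24 between 0.006 and 0.016 m and height (world z) of punch_32 between 0.006 and 0.016 m and height (world z) of punch_40 between 0.006 and 0.016 m and distance of bottle from where it was at the start of the episode below 0.03 m); the robot touches nothing.
It fails at once if a doming punch is toppled (angle between any of punch_16, punch_24, punch_32, punch_40's own z axis and vertical above 0.7 rad).
It fails at once if a punch is dropped: out of the fingers with its foot more than 40 mm above the board ((height (world z) of punch_16 above 0.05 m and contact force between punch_16 and the fingers below 0.01 N) or (height (world z) of punch_24 above 0.05 m and contact force between punch_24 and the fingers below 0.01 N) or (height (world z) of punch_32 above 0.05 m and contact force between punch_32 and the fingers below 0.01 N) or (height (world z) of punch_40 above 0.05 m and contact force between punch_40 and the fingers below 0.01 N)).
It fails at once if the glass bottle is tipped or pushed away by more than 30 mm (angle between bottle's own z axis and vertical above 0.5 rad or distance of bottle from where it was at the start of the episode above 0.03 m).
It also fails if it takes over 118 s, if anything falls off the work surface, if the arm or the gripper's body presses on something with over 40 N, if the wrist force passes 120 N, or if a joint passes its speed limit or range.

### The arm

A 6-joint arm with a two-finger parallel gripper is mounted at the origin on the work surface. World frame = base frame: x ahead of the robot, y to its left, z up, the work surface at z = 0. Lengths are in m, angles in rad, forces in N, time in s.
With the tool pointing down it reaches from about 0.35 to 0.85 m from the base axis. Payload 8.1 kg.
Tool frame: the origin (TCP) lies on the centre line of the jaws, within the pads' length; the fingertips stand 19 mm ahead of it and the grasp point (between the pads) is the TCP (manip.tip_reach is the distance from the TCP to the fingertips, in m); y points along the fingers, x is the direction in which the jaws open and shut, and the axes are right-handed (so a half turn about y gives the same grasp; the last joint's range is limited). The gripper opens to 93 mm and grips with 3 to 60 N. Pads are 15 mm wide; open, the fingers measure 128 mm over their backs; the gripper's body (75 mm by 188 mm) begins 65 mm behind the grasp point.
Start: joints at [-1.371, 0.13, 1.488, -0, 1.523, -0.085], TCP at [0.169, -0.576, 0.238] pointing down, gripper open.
Joint ranges: [-2.96, 2.96], [-0.89, 2.26], [0.02, 2.5], [-1.34, 4.48], [0, 2.73], [-2.66, 2.66]. Speed limits (rad/s): [2.39, 2.39, 2.79, 3.14, 3.14, 3.14].

### API

Orientations are given as a rotation vector (axis times angle).
In Python, from rig import manip gives the robot as it stands.
- The arm moves only by the tool play_rows, never from a script. Its argument "plan" is a list of rows, each a list of 7 numbers: the shift along the tool's x, y, z normalised to -1 to 1, where 1 is 0.3 m, then the turn, a rotation vector about the tool's x, y, z normalised to -1 to 1, where 1 is 30 degrees, then the gripper command: -1 is shut, 1 is fully open, values between are in proportion. In form: [[dx, dy, dz, wx, wy, wz, fingers], ...]. A call has 1 to 12 rows; each row is the pose to reach, as a shift and turn from the pose commanded when the call began, along the tool's axes at that moment; what a row does not reach only later rows make up. A row lasts 1/8 s, in which the tool goes at most 62.5 mm and 10.7 degrees, less where a joint would pass 70% of its speed; a pose out of reach is approached as far as the arm can. A call with a number of a shift or a turn outside -1 to 1 is refused whole. A call with a gripper value outside its range is refused whole. The fingers move at their own pace and stop on an object; "newtons" is the grip in N (left out, the last holds). Time passes only in rows, so rows that repeat a pose let the fingers close. It gives the time, the measured TCP pose, the force and the opening at its end, in the units of the state.
- manip.observe(): the state, without advancing time (a new reading comes with each control period).
- manip.grab_frame(name): name is "scene" or "top"; returns (picture, depth): 480x640x3 uint8, red, green, blue; 480x640 float32, m along the optical axis (not along the pixel's ray), 0 where there is no reading.
- manip.camera_params(name): a dict with "intrinsics" (3x3 intrinsics, pixels), "world_from_camera" (4x4, takes a point from camera to world coordinates). Camera axes: x right, y down, z forward; pixel columns grow to the right and rows downward; lengths in m; the calibration is good to about 2 mm. A picture is of the moment at which its call begins. camera_params takes no time and is no camera call.
- manip.finish_job(): hands the job in, once; it reports no verdict.
Trained networks look in the newest picture that a camera, given by its name, has taken for a name from the list of things; names that differ only in an ending like _2 or _b are one class to them, and where a whole thing is asked for, a point or a joint stands for the part that bears it (a point fixed in the world has none). Each returns a list of dicts, best first, with "conf" (0 to 1); they miss things now and then, are a little off and sometimes report something else, mostly with a low value. They report only what shows in the picture. A call takes as long as a camera call. They do not tell look-alikes from the thing itself.
- manip.find_in(name, camera): "location" ([x, y, z] in m, in world coordinates, good to about 4 mm: the middle of the surface that is visible of it).
- manip.silhouettes(name, camera): "region" (480x640 bool, what is visible of it).
The state is a dict: "time_s": time; "joint_pos": joint angles; "qvel": joint speeds; "joint_efforts": joint torques, N m; "tcp_pos": TCP position; "eef_rot": TCP orientation; "ft_force": force on the tool from outside, world axes, zero at the start; "ft_torque": the same for the moment, N m; "width": opening from 0.0 (shut) to 1.0 (fully open).
Only numpy, scipy, OpenCV 4.12 (cv2) and the standard library are available. Lean on these libraries where they do the work, as an engineer would, in place of code of your own. Each camera call takes 0.05 s, during which the arm holds its last target.

## Working session

There is one attempt and no reset: what is moved stays moved. The work goes in short steps, Python scripts to look and compute and a tool call to move; the robot and the scene stay as the last step left them, time stands still between calls to the robot, and variables do not carry over. Pictures are saved under pics/ and viewed, and the job is handed in when it is done.

Besides the shell and the picture viewer there is one more tool, called after "Request:" as name(argument=value, ...) on one line, values as JSON. play_rows: Moves the arm, as the interface text tells. Scaled input: -1 to 1 covers 0.3 m each way for a shift and 30 degrees each way for a turn. Its arguments: {"type":"object","properties":{"plan":{"type":"array"},"newtons":{"type":"number"}},"required":["plan"]}

```bash
mkdir -p pics; ls
python3 - <<'E'
from rig import manip
import cv2,numpy as np
print(manip.observe())
for n in ("scene","top"):
    p,d=manip.grab_frame(n); cv2.imwrite(f"pics/{n}0.png",p[:,:,::-1]); np.save(f"{n}0d.npy",d); np.save(f"{n}0.npy",p)
    c=manip.camera_params(n); print(n,c)
E
```

```text
pics
{'time_s': 0.0, 'joint_pos': array([-1.37140489e+00,  1.31171011e-01,  1.48927331e+00, -9.32741321e-06,
        1.52301288e+00, -8.54089152e-02]), 'qvel': array([-0.00069685,  0.00039821,  0.00055766, -0.00070688,  0.00065196,
        0.0005493 ]), 'joint_efforts': array([-2.70712117e-03, -5.59845150e+01, -4.91765749e+01,  7.65643129e-02,
        3.55360564e-02, -1.29096138e-04]), 'tcp_pos': array([ 0.16848513, -0.57529499,  0.23658483]), 'eef_rot': array([-1.32930068,  0.9978606 , -0.9955374 ]), 'ft_force': array([-0.18592141,  0.58987635, -0.43614261]), 'ft_torque': array([ 0.00606995, -0.06141244,  0.05220754]), 'width': 0.9999429097010369}
scene {'intrinsics': array([[435.14739158,   0.        , 317.28987817],
       [  0.        , 435.14739158, 242.72145578],
       [  0.        ,   0.        ,   1.        ]]), 'world_from_camera': array([[ 7.79008605e-01,  5.26248297e-01, -3.40893418e-01,
         7.65060767e-01],
       [ 6.27013153e-01, -6.53543815e-01,  4.23951635e-01,
        -2.81159066e-01],
       [ 3.15040836e-04, -5.44006629e-01, -8.39080859e-01,
         6.30922094e-01],
       [ 0.00000000e+00,  0.00000000e+00,  0.00000000e+00,
         1.00000000e+00]])}
top {'intrinsics': array([[531.14117439,   0.        , 314.58567782],
       [  0.        , 531.14117439, 241.65461591],
       [  0.        ,   0.        ,   1.        ]]), 'world_from_camera': array([[-0.01466944, -0.98366786,  0.17939441,  0.36948332],
       [-0.99989154,  0.01466645, -0.001343  ,  0.02053705],
       [-0.00131002, -0.17939465, -0.98377632,  0.91599699],
       [ 0.        ,  0.        ,  0.        ,  1.        ]])}
```

View pics/top0.png

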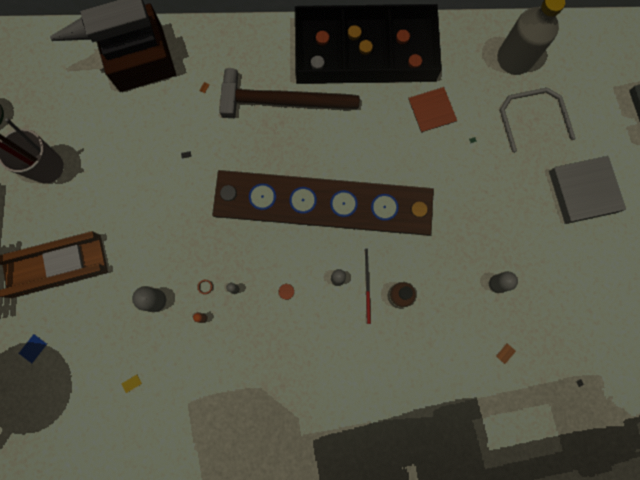

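View pics/scene0.png

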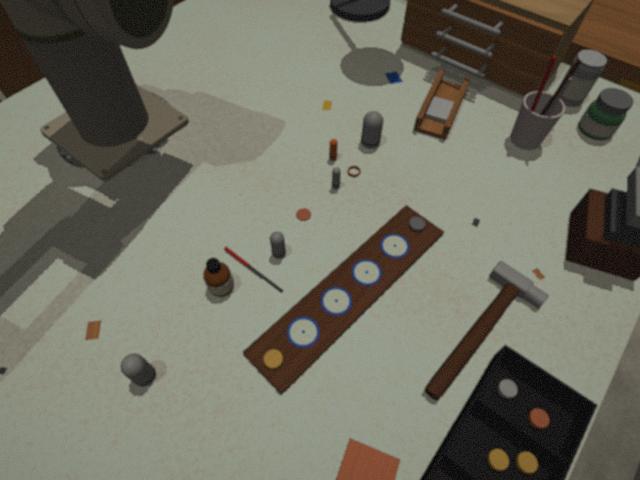

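```bash
cat > h.py <<'E'
import numpy as np
from rig import manip
def world(n,d):
    c=manip.camera_params(n);K=c["intrinsics"];T=c["world_from_camera"]
    v,u=np.mgrid[0:480,0:640]
    P=np.stack([(u-K[0,2])/K[0,0]*d,(v-K[1,2])/K[1,1]*d,d],-1)
    return P@T[:3,:3].T+T[:3,3]
def ray(n,u,v,z):
    c=manip.camera_params(n);K=c["intrinsics"];T=c["world_from_camera"]
    r=T[:3,:3]@np.array([(u-K[0,2])/K[0,0],(v-K[1,2])/K[1,1],1]);o=T[:3,3]
    return o+r*(z-o[2])/r[2]
E
python3 - <<'E'
from h import *
import cv2
from scipy.spatial.transform import Rotation as R
from scipy.ndimage import label
o=manip.observe();print(R.from_rotvec(o['eef_rot']).as_matrix().round(3))
for n in("top","scene"):
    d=np.load(n+"0d.npy");W=world(n,d);im=np.load(n+"0.npy")
    m=(d>0)&(W[...,2]>0.012)&(W[...,2]<0.1)&(W[...,0]>.25)&(W[...,0]<.6)&(abs(W[...,1])<.45)
    l,k=label(m)
    for i in range(1,k+1):
        s=l==i
        if s.sum()<25:continue
        p=W[s];v,u=np.nonzero(s);print(n,i,s.sum(),(int(u.mean()),int(v.mean())),"min",p.min(0).round(3),"max",p.max(0).round(3))
im=np.load("top0.npy");hsv=cv2.cvtColor(im,cv2.COLOR_RGB2HSV)
for n,cs in (("top",[(262,196),(303,200),(344,203),(384,207)]),("scene",[(395,246),(367,272),(336,301),(304,332)])):
    im=np.load(n+"0.npy").astype(int)
    for (u0,v0) in cs:
        # blob of non-board: bright or blue
        r=26 if n=="top" else 26
        sub=im[v0-r:v0+r,u0-r:u0+r]
        m=(sub[...,2]>sub[...,0]-4)&(sub.sum(-1)>90) | (sub.sum(-1)>330)
        l,k=label(m);i=max(range(1,k+1),key=lambda i:(l==i).sum());vv,uu=np.nonzero(l==i)
        e=cv2.minEnclosingCircle(np.stack([uu,vv],1).astype(np.float32))
        u=(uu.min()+uu.max())/2+u0-r;v=(vv.min()+vv.max())/2+v0-r
        print(n,len(uu),(u,v),e,ray(n,u,v,.01).round(4))
print(ray("top",420,209,.018),ray("top",228,192,.018))
for n in["punch_16","bottle","mark_0","brass_stud"]:
    for c in("top","scene"):
        print(n,c,[(x['conf'],np.round(x['location'],3)) for x in manip.find_in(n,c)])
p=np.load("top0.npy")[230:350,110:550];cv2.imwrite("pics/crop1.png",cv2.resize(np.clip(p[...,::-1].astype(float)*1.6,0,255).astype(np.uint8),None,fx=1.8,fy=1.8,interpolation=2))
p=np.load("scene0.npy")[90:400,100:460];cv2.imwrite("pics/crop2.png",cv2.resize(np.clip(p[...,::-1].astype(float)*1.6,0,255).astype(np.uint8),None,fx=1.9,fy=1.9,interpolation=2))
E
```

```text
[[ 0.281 -0.     0.96 ]
 [-0.96   0.002  0.281]
 [-0.002 -1.     0.   ]]
top 1 471 (574, 209) min [ 0.562 -0.45   0.012] max [ 0.6   -0.413  0.029]
top 2 196 (418, 209) min [ 0.576 -0.179  0.012] max [ 0.6   -0.149  0.021]
top 237 1353 (77, 258) min [0.47  0.378 0.012] max [0.555 0.45  0.04 ]
top 288 194 (337, 276) min [ 0.459 -0.03   0.012] max [ 0.482 -0.007  0.06 ]
top 289 451 (503, 281) min [ 0.442 -0.308  0.012] max [ 0.474 -0.278  0.068]
top 291 99 (232, 287) min [0.447 0.15  0.012] max [0.463 0.166 0.052]
top 292 570 (401, 294) min [ 0.418 -0.144  0.013] max [ 0.46  -0.103  0.077]
top 293 663 (147, 298) min [0.418 0.275 0.012] max [0.457 0.314 0.077]
top 294 111 (199, 317) min [0.399 0.204 0.012] max [0.415 0.219 0.051]
scene 1 895 (434, 116) min [0.473 0.376 0.012] max [0.556 0.45  0.041]
scene 4 622 (372, 127) min [0.422 0.274 0.012] max [0.46  0.309 0.076]
scene 7 144 (333, 147) min [0.402 0.203 0.012] max [0.416 0.219 0.051]
scene 8 155 (335, 176) min [0.449 0.148 0.012] max [0.464 0.164 0.051]
scene 29 318 (277, 243) min [ 0.462 -0.032  0.013] max [ 0.483 -0.011  0.059]
s
[... 1689 characters left out ...]
413, 0.21 , 0.033]))]
bottle top [(0.71, array([ 0.435, -0.124,  0.054])), (0.48, array([0.607, 0.039, 0.012]))]
bottle scene [(0.96, array([ 0.448, -0.128,  0.048])), (0.35, array([0.611, 0.042, 0.012]))]
mark_0 top [(0.92, array([ 0.591, -0.099,  0.01 ])), (0.86, array([ 0.601, -0.034,  0.015])), (0.83, array([0.606, 0.041, 0.014])), (0.56, array([0.618, 0.112, 0.011]))]
mark_0 scene [(0.81, array([0.617, 0.11 , 0.014])), (0.64, array([0.613, 0.039, 0.01 ])), (0.61, array([ 0.602, -0.034,  0.016])), (0.6, array([ 0.598, -0.105,  0.009])), (0.23, array([0.446, 0.287, 0.051]))]
brass_stud top [(0.67, array([ 0.588, -0.162,  0.016]))]
brass_stud scene [(0.58, array([ 0.592, -0.167,  0.019]))]
```

View pics/crop1.png

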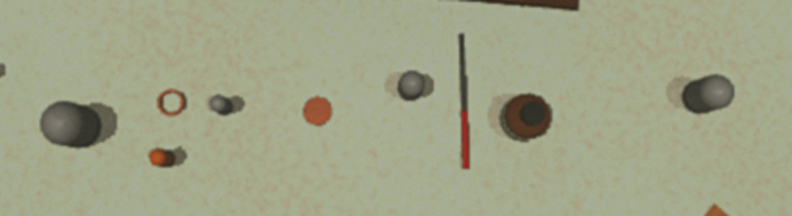

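View pics/crop2.png

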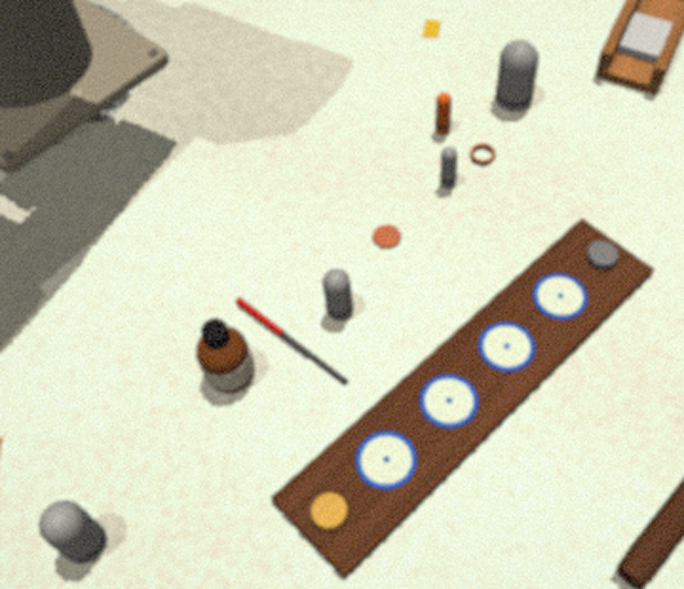

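Scene notes:
- **Top picture:** steel punches are the 40 at (149,298), 16 at (232,288), 24 at (339,277) and 32 at (503,282). Measured widths are 39, 16, 23 and 32 mm, which match.
- **Look-alike:** the orange peg at (200,317) could pass for the 16, so I'm leaving it.
- **Bottle:** at (403,294).
- **Brass stud:** at (420,209), beside mark 3. The order is therefore 16→m3, 24→m2, 32→m1, 40→m0.

```bash
cat > go.py <<'E'
import sys,numpy as np
from rig import manip
from scipy.spatial.transform import Rotation as R
# usage: go.py x y z yawdeg
x,y,z,yaw=map(float,sys.argv[1:5])
o=manip.observe();A=R.from_rotvec(o['eef_rot']);M=A.as_matrix()
c,s=np.cos(np.radians(yaw)),np.sin(np.radians(yaw))
X=np.array([c,s,0]);Y=np.array([0,0,-1.]);T=np.stack([X,Y,np.cross(X,Y)],1)
print("t",round(o['time_s'],2),"tcp",o['tcp_pos'].round(4),"yaw",np.degrees(np.arctan2(M[1,0],M[0,0])).round(2),"w",round(o['width'],3),"F",o['ft_force'].round(1))
print("shift",(M.T@(np.array([x,y,z])-o['tcp_pos'])/.3).round(4),"turn",(np.degrees((A.inv()*R.from_matrix(T)).as_rotvec())/30).round(4))
E
python3 go.py .4595 -.294 .14 -6
```

```text
t 0.5 tcp [ 0.1686 -0.5758  0.2376] yaw -73.68 w 0.998 F [0.6 0.4 0.8]
shift [-0.6291  0.3254  1.1946] turn [-1.0000e-04 -2.2561e+00 -1.0000e-04]
```

Request:
play_rows(plan=[[-0.4, 0, 0.75, 0, -1, 0, 1], [-0.4, 0, 0.75, 0, -1, 0, 1], [-0.4, 0, 0.75, 0, -1, 0, 1], [-0.4, 0, 0.75, 0, -1, 0, 1], [-0.4, 0, 0.75, 0, -1, 0, 1], [-0.4, 0, 0.75, 0, -1, 0, 1]])

```text
time_s: 1.25
tcp_pos: [0.3509, -0.3975, 0.2378]
eef_rot: [-1.488, 0.595, -0.595]
ft_force: [-0.1, 0.3, 0.1]
width: 1.005
```

```bash
python3 go.py .4595 -.294 .14 -6
```

```text
t 1.25 tcp [ 0.3509 -0.3975  0.2378] yaw -43.61 w 1.005 F [-0.1  0.3  0.1]
shift [0.024  0.3257 0.4996] turn [ 1.2000e-03 -1.2536e+00  2.0000e-04]
```

Request:
play_rows(plan=[[0.024, 0, 0.5, 0, -1, 0, 1], [0.024, 0, 0.5, 0, -1, 0, 1], [0.024, 0.2, 0.5, 0, -1, 0, 1], [0.024, 0.326, 0.5, 0, -1, 0, 1], [0.024, 0.326, 0.5, 0, -1, 0, 1]])

```text
time_s: 1.88
tcp_pos: [0.4566, -0.2934, 0.1359]
eef_rot: [-1.559, 0.194, -0.183]
ft_force: [0.8, 0.8, 0.6]
width: 0.998
```

```bash
python3 go.py .4595 -.294 .03 -6
```

```text
t 1.88 tcp [ 0.4566 -0.2934  0.1359] yaw -13.78 w 0.998 F [0.8 0.8 0.6]
shift [ 0.0123  0.353  -0.0006] turn [-0.0063 -0.2592 -0.0136]
```

Request:
play_rows(plan=[[0.012, 0, 0, 0, -0.26, 0, 1], [0.012, 0.15, 0, 0, -0.26, 0, 1], [0.012, 0.25, 0, 0, -0.26, 0, 1], [0.012, 0.353, 0, 0, -0.26, 0, 1], [0.012, 0.353, 0, 0, -0.26, 0, 1]])

```text
time_s: 2.5
tcp_pos: [0.4618, -0.2957, 0.0336]
eef_rot: [-1.568, 0.084, -0.081]
ft_force: [0.5, 1.0, -1.0]
width: 0.998
```

```bash
python3 go.py .4595 -.294 .03 -6
python3 - <<'E'
from h import *
import cv2
p,d=manip.grab_frame("scene");cv2.imwrite("pics/s1.png",p[...,::-1])
E
```

```text
t 2.5 tcp [ 0.4618 -0.2957  0.0336] yaw -6.02 w 0.998 F [ 0.5  1.  -1. ]
shift [-0.0081  0.0121  0.0048] turn [-0.0021 -0.0005 -0.0042]
```

View pics/s1.png

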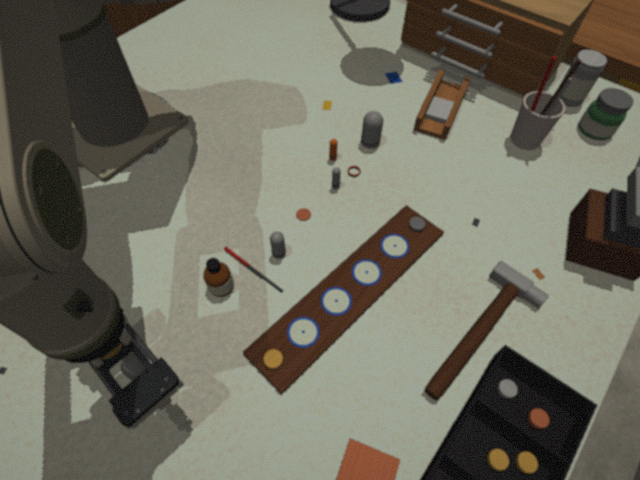

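The image shows the jaws around the hidden 32 punch at about (145,390), and the bottle untouched. I'll close now.

Request:
play_rows(plan=[[-0.004, 0.012, 0.004, 0, 0, 0, 0.2], [-0.004, 0.012, 0.004, 0, 0, 0, -0.1], [-0.004, 0.012, 0.004, 0, 0, 0, -0.3], [-0.004, 0.012, 0.004, 0, 0, 0, -0.5], [-0.004, 0.012, 0.004, 0, 0, 0, -0.7], [-0.004, 0.012, 0.004, 0, 0, 0, -1], [-0.004, 0.012, 0.004, 0, 0, 0, -1], [-0.004, 0.012, 0.004, 0, 0, 0, -1]], newtons=30)

```text
time_s: 3.55
tcp_pos: [0.4617, -0.2934, 0.0302]
eef_rot: [-1.569, 0.081, -0.08]
ft_force: [-2.9, 0.2, 2.0]
width: 0.34
```

```bash
python3 go.py .6104 .0388 .15 -6
```

```text
t 3.55 tcp [ 0.4617 -0.2934  0.0302] yaw -5.88 w 0.34 F [-2.9  0.2  2. ]
shift [ 0.3792 -0.3993  1.1523] turn [-0.0005  0.0039 -0.0014]
```

Request:
play_rows(plan=[[0, -0.1, 0, 0, 0, 0, -1], [0, -0.2, 0, 0, 0, 0, -1], [0, -0.3, 0, 0, 0, 0, -1], [0, -0.4, 0, 0, 0, 0, -1], [0.05, -0.4, 0.12, 0, 0, 0, -1], [0.1, -0.4, 0.26, 0, 0, 0, -1], [0.15, -0.4, 0.41, 0, 0, 0, -1], [0.2, -0.4, 0.56, 0, 0, 0, -1], [0.25, -0.4, 0.71, 0, 0, 0, -1], [0.3, -0.4, 0.84, 0, 0, 0, -1], [0.34, -0.4, 0.94, 0, 0, 0, -1], [0.34, -0.4, 0.94, 0, 0, 0, -1]])

```text
time_s: 5.05
tcp_pos: [0.5927, -0.0209, 0.1494]
eef_rot: [-1.568, 0.079, -0.078]
ft_force: [-0.3, -0.5, -3.2]
width: 0.337
```

```bash
python3 go.py .6104 .0388 .06 -6
```

```text
t 5.05 tcp [ 0.5927 -0.0209  0.1494] yaw -5.7 w 0.337 F [-0.3 -0.5 -3.2]
shift [0.0391 0.298  0.2037] turn [-0.0018  0.0099 -0.0017]
```

Request:
play_rows(plan=[[0.02, 0, 0.1, 0, 0, 0, -1], [0.039, 0, 0.18, 0, 0.01, 0, -1], [0.039, 0.08, 0.204, 0, 0.01, 0, -1], [0.039, 0.18, 0.204, 0, 0.01, 0, -1], [0.039, 0.25, 0.204, 0, 0.01, 0, -1], [0.039, 0.298, 0.204, 0, 0.01, 0, -1], [0.039, 0.298, 0.204, 0, 0.01, 0, -1], [0.039, 0.298, 0.204, 0, 0.01, 0, -1]])

```text
time_s: 6.05
tcp_pos: [0.6112, 0.036, 0.0621]
eef_rot: [-1.569, 0.084, -0.086]
ft_force: [-0.1, 0.7, -3.9]
width: 0.335
```

```bash
python3 go.py .6104 .0388 .0405 -6
python3 - <<'E'
from h import *
import cv2
p,d=manip.grab_frame("scene");cv2.imwrite("pics/s2.png",cv2.resize(p[150:400,220:500,::-1],None,fx=2.4,fy=2.4))
E
```

```text
t 6.05 tcp [0.6112 0.036  0.0621] yaw -6.2 w 0.335 F [-0.1  0.7 -3.9]
shift [-0.0037  0.0719  0.0089] turn [-0.0003 -0.0066  0.0032]
```

View pics/s2.png

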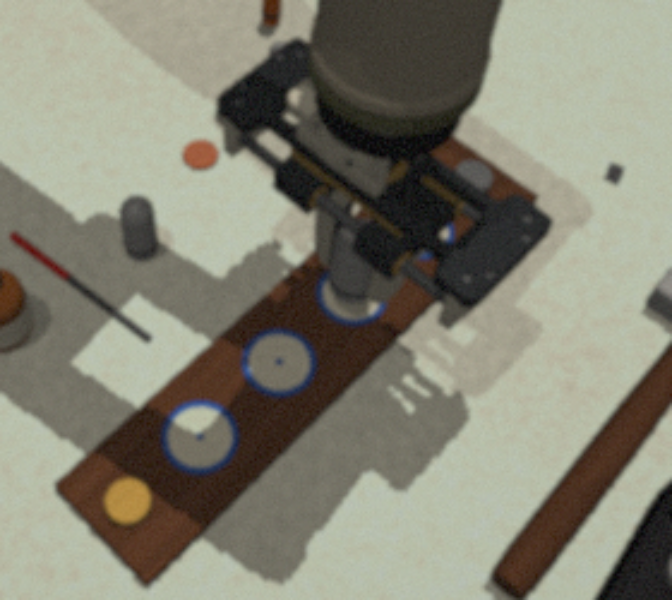

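The 32 punch hangs upright in the jaws over mark 1 (picture 350,285). I'll lower it now.

Request:
play_rows(plan=[[-0.003, 0.03, 0.009, 0, -0.006, 0, -1], [-0.003, 0.05, 0.009, 0, -0.006, 0, -1], [-0.003, 0.06, 0.009, 0, -0.006, 0, -1], [-0.003, 0.066, 0.009, 0, -0.006, 0, -1], [-0.003, 0.069, 0.009, 0, -0.006, 0, -1], [-0.003, 0.069, 0.009, 0, -0.006, 0, -1]])

```text
time_s: 6.85
tcp_pos: [0.6099, 0.039, 0.0404]
eef_rot: [-1.569, 0.082, -0.083]
ft_force: [0.0, 0.3, -3.8]
width: 0.336
```

```bash
python3 go.py .6104 .0388 .0405 -6
```

```text
t 6.85 tcp [0.6099 0.039  0.0404] yaw -6.0 w 0.336 F [ 0.   0.3 -3.8]
shift [ 0.0017 -0.0003 -0.0006] turn [-0.     -0.0001  0.0006]
```

Request:
play_rows(plan=[[0.001, 0.003, 0, 0, 0, 0, -1], [0.001, 0.005, 0, 0, 0, 0, -1], [0.001, 0.005, 0, 0, 0, 0, -1]])

```text
time_s: 7.22
tcp_pos: [0.6103, 0.039, 0.0402]
eef_rot: [-1.569, 0.082, -0.083]
ft_force: [-5.9, 0.7, 7.7]
width: 0.336
```

Request:
play_rows(plan=[[0.001, 0.003, 0, 0, 0, 0, -0.3], [0.001, 0.003, 0, 0, 0, 0, -0.2], [0.001, 0.003, 0, 0, 0, 0, 0.2], [0.001, 0.003, 0, 0, 0, 0, 0.5], [0.001, 0.003, 0, 0, 0, 0, 0.5], [0, -0.1, 0, 0, 0, 0, 0.5], [0, -0.22, 0, 0, 0, 0, 0.5], [0, -0.3, 0, 0, 0, 0, 0.5], [0, -0.33, 0, 0, 0, 0, 0.5]])

```text
time_s: 8.35
tcp_pos: [0.6112, 0.039, 0.1398]
eef_rot: [-1.569, 0.08, -0.085]
ft_force: [-0.0, 0.2, -0.4]
width: 0.753
```

```bash
python3 go.py .472 -.020 .14 -6
python3 - <<'E'
from h import *
import cv2
p,d=manip.grab_frame("scene");cv2.imwrite("pics/s3.png",cv2.resize(p[150:400,220:500,::-1],None,fx=2.4,fy=2.4))
E
```

```text
t 8.35 tcp [0.6112 0.039  0.1398] yaw -6.0 w 0.753 F [-0.   0.2 -0.4]
shift [-0.4408 -0.0022 -0.2441] turn [-0.0005 -0.0001  0.006 ]
```

View pics/s3.png

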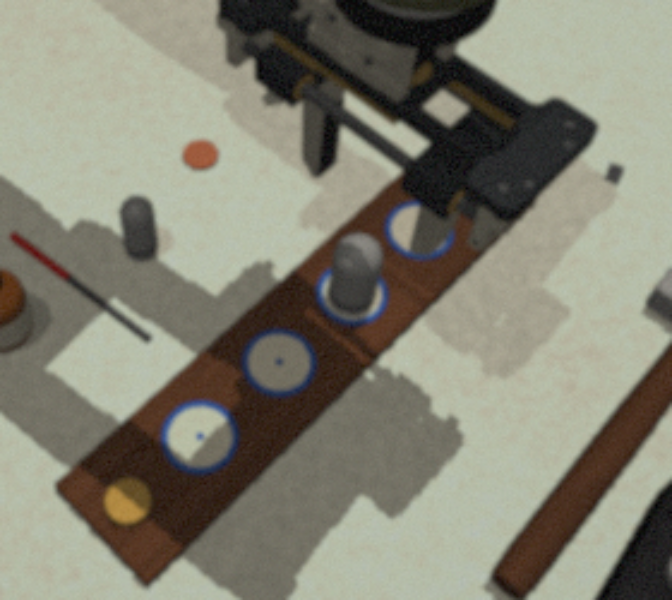

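The 32 punch stands centred in mark 1 at picture (352,285), released. Next is the 24.

Request:
play_rows(plan=[[-0.12, 0, -0.08, 0, 0, 0, 0.5], [-0.28, 0, -0.16, 0, 0, 0, 0.5], [-0.4, 0, -0.22, 0, 0, 0, 0.5], [-0.44, 0, -0.244, 0, 0, 0, 0.5], [-0.44, 0.1, -0.244, 0, 0, 0, 0.5], [-0.44, 0.2, -0.244, 0, 0, 0, 0.5], [-0.44, 0.2, -0.244, 0, 0, 0, 0.5]])

```text
time_s: 9.28
tcp_pos: [0.4691, -0.0195, 0.075]
eef_rot: [-1.569, 0.087, -0.078]
ft_force: [-0.5, 0.2, 0.7]
width: 0.75
```

```bash
python3 go.py .472 -.020 .03 -6
```

```text
t 9.28 tcp [ 0.4691 -0.0195  0.075 ] yaw -6.0 w 0.75 F [-0.5  0.2  0.7]
shift [ 0.0106  0.1499 -0.0007] turn [-0.0008  0.     -0.0105]
```

Request:
play_rows(plan=[[0.008, 0.08, -0.001, 0, 0, 0, 0.5], [0.008, 0.13, -0.001, 0, 0, 0, 0.5], [0.008, 0.15, -0.001, 0, 0, 0, 0.5], [0.008, 0.15, -0.001, 0, 0, 0, 0.1], [0.008, 0.15, -0.001, 0, 0, 0, -0.2], [0.008, 0.15, -0.001, 0, 0, 0, -0.4], [0.008, 0.15, -0.001, 0, 0, 0, -0.6], [0.008, 0.15, -0.001, 0, 0, 0, -0.8], [0.008, 0.15, -0.001, 0, 0, 0, -1], [0.008, 0.15, -0.001, 0, 0, 0, -1], [0.008, 0.15, -0.001, 0, 0, 0, -1]], newtons=20)

```text
time_s: 10.65
tcp_pos: [0.4733, -0.0205, 0.0328]
eef_rot: [-1.569, 0.083, -0.082]
ft_force: [-4.2, -0.4, 5.5]
width: 0.249
```

```bash
python3 go.py .6024 -.0330 .14 -6
```

```text
t 10.65 tcp [ 0.4733 -0.0205  0.0328] yaw -6.0 w 0.249 F [-4.2 -0.4  5.5]
shift [ 0.4321 -0.3574  0.0036] turn [-0.0001 -0.0002 -0.0007]
```

Request:
play_rows(plan=[[0, -0.1, 0, 0, 0, 0, -1], [0, -0.22, 0, 0, 0, 0, -1], [0, -0.32, 0, 0, 0, 0, -1], [0.06, -0.357, 0, 0, 0, 0, -1], [0.18, -0.357, 0, 0, 0, 0, -1], [0.31, -0.357, 0, 0, 0, 0, -1], [0.4, -0.357, 0, 0, 0, 0, -1], [0.432, -0.357, 0.003, 0, 0, 0, -1], [0.432, -0.28, 0.003, 0, 0, 0, -1], [0.432, -0.18, 0.003, 0, 0, 0, -1], [0.432, -0.1, 0.003, 0, 0, 0, -1], [0.432, -0.1, 0.003, 0, 0, 0, -1]])

```text
time_s: 12.15
tcp_pos: [0.5996, -0.0327, 0.0599]
eef_rot: [-1.569, 0.087, -0.078]
ft_force: [-0.7, -0.3, -1.3]
width: 0.249
```

```bash
python3 go.py .6024 -.0330 .044 -6;python3 - <<'E'
from h import *
import cv2
p,d=manip.grab_frame("scene");cv2.imwrite("pics/s4.png",cv2.resize(p[150:400,220:500,::-1],None,fx=2.4,fy=2.4))
E
```

```text
t 12.15 tcp [ 0.5996 -0.0327  0.0599] yaw -6.0 w 0.249 F [-0.7 -0.3 -1.3]
shift [0.0095 0.053  0.0001] turn [-0.0004  0.0002 -0.0108]
```

View pics/s4.png

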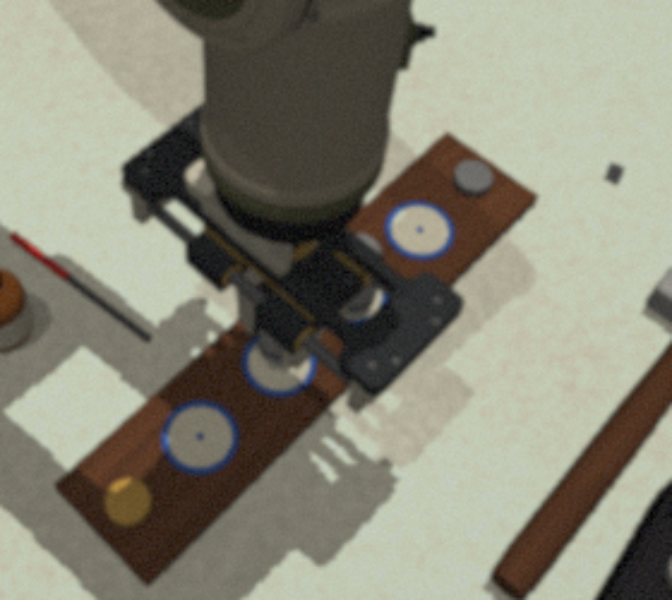

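The 24 punch is held upright over mark 2 (about 275,345). I'll lower it.

Request:
play_rows(plan=[[0.006, 0.03, 0, 0, 0, 0, -1], [0.006, 0.045, 0, 0, 0, 0, -1], [0.006, 0.052, 0, 0, 0, 0, -1], [0.006, 0.055, 0, 0, 0, 0, -1], [0.006, 0.055, 0, 0, 0, 0, -1]])

```text
time_s: 12.82
tcp_pos: [0.6043, -0.0334, 0.0464]
eef_rot: [-1.569, 0.082, -0.082]
ft_force: [0.2, 0.3, -1.0]
width: 0.248
```

```bash
python3 go.py .6024 -.0330 .0415 -6
```

```text
t 12.82 tcp [ 0.6043 -0.0334  0.0464] yaw -6.0 w 0.248 F [ 0.2  0.3 -1. ]
shift [-0.0064  0.0162  0.0006] turn [-0.     -0.      0.0002]
```

Request:
play_rows(plan=[[-0.004, 0.006, 0, 0, 0, 0, -1], [-0.006, 0.01, 0, 0, 0, 0, -1], [-0.006, 0.012, 0, 0, 0, 0, -1], [-0.006, 0.014, 0, 0, 0, 0, -1], [-0.006, 0.014, 0, 0, 0, 0, -1]])

```text
time_s: 13.45
tcp_pos: [0.6026, -0.0332, 0.0429]
eef_rot: [-1.569, 0.082, -0.082]
ft_force: [-3.7, 0.7, 6.0]
width: 0.252
```

Contact. Release and rise.

Request:
play_rows(plan=[[0, -0.002, 0, 0, 0, 0, -0.5], [0, -0.002, 0, 0, 0, 0, -0.4], [0, -0.002, 0, 0, 0, 0, 0], [0, -0.002, 0, 0, 0, 0, 0.4], [0, -0.002, 0, 0, 0, 0, 0.4], [0, -0.1, 0, 0, 0, 0, 0.4], [0, -0.22, 0, 0, 0, 0, 0.4], [0, -0.3, 0, 0, 0, 0, 0.4], [0, -0.33, 0, 0, 0, 0, 0.4]])

```text
time_s: 14.58
tcp_pos: [0.6035, -0.0333, 0.1431]
eef_rot: [-1.569, 0.08, -0.085]
ft_force: [-0.3, -0.6, -0.5]
width: 0.699
```

```bash
python3 go.py .456 .157 .14 -6;python3 - <<'E'
from h import *
import cv2
p,d=manip.grab_frame("scene");cv2.imwrite("pics/s5.png",cv2.resize(p[150:400,220:500,::-1],None,fx=2.4,fy=2.4))
E
```

```text
t 14.57 tcp [ 0.6035 -0.0333  0.1431] yaw -6.0 w 0.699 F [-0.3 -0.6 -0.5]
shift [-0.5554  0.0084  0.5795] turn [ 0.0002 -0.      0.0059]
```

View pics/s5.png

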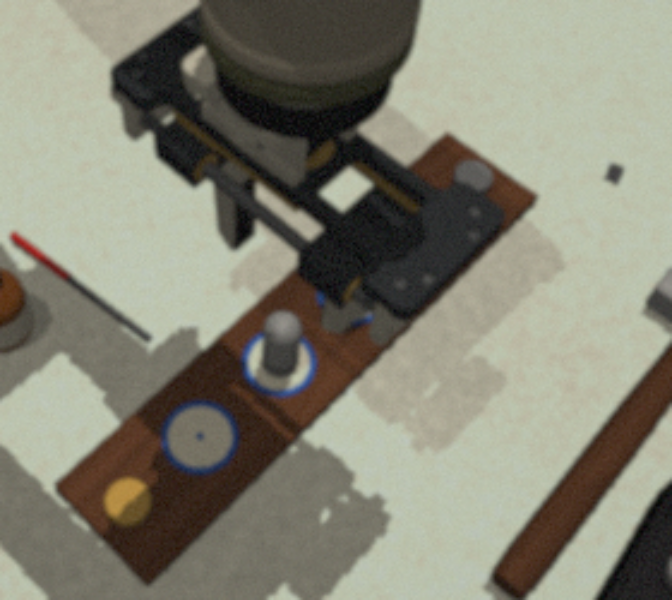

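The 24 punch stands centred on mark 2 (280,355). Now the steel 16 at (.456,.157), clear of the orange one at (.408,.211).

Request:
play_rows(plan=[[-0.1, 0, 0.1, 0, 0, 0, 0.2], [-0.22, 0, 0.22, 0, 0, 0, 0.2], [-0.36, 0, 0.36, 0, 0, 0, 0.2], [-0.47, 0, 0.49, 0, 0, 0, 0.2], [-0.54, 0, 0.56, 0, 0, 0, 0.2], [-0.555, 0.05, 0.58, 0, 0, 0, 0.2], [-0.555, 0.13, 0.58, 0, 0, 0, 0.2], [-0.555, 0.2, 0.58, 0, 0, 0, 0.2], [-0.555, 0.2, 0.58, 0, 0, 0, 0.2]])

```text
time_s: 15.75
tcp_pos: [0.453, 0.1561, 0.0777]
eef_rot: [-1.571, 0.087, -0.078]
ft_force: [-0.0, 0.9, 1.0]
width: 0.599
```

```bash
python3 go.py .456 .157 .028 -6;python3 - <<'E'
from h import *
import cv2
p,d=manip.grab_frame("scene");cv2.imwrite("pics/s6.png",cv2.resize(p[50:300,220:500,::-1],None,fx=2.4,fy=2.4))
E
```

```text
t 15.75 tcp [0.453  0.1561 0.0777] yaw -6.04 w 0.599 F [-0.   0.9  1. ]
shift [0.0106 0.1656 0.0045] turn [ 0.0041 -0.0014 -0.0104]
```

View pics/s6.png

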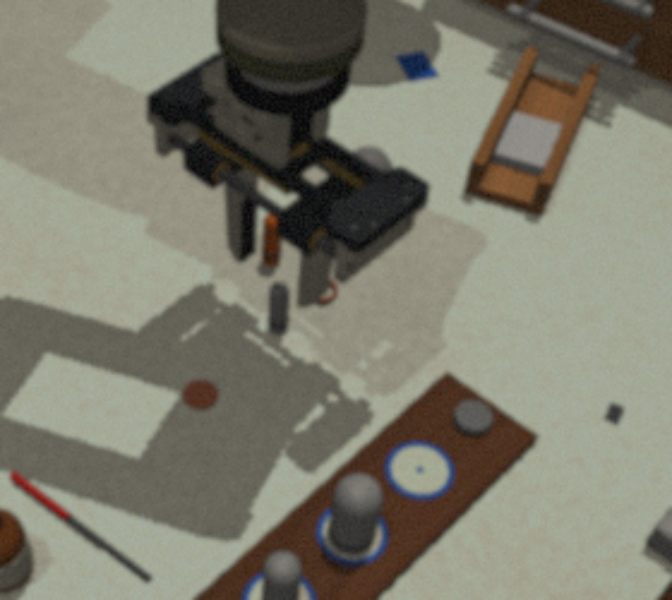

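The steel 16 sits below and between the open fingers at (278,308). The orange one is behind, at (271,240). I'll descend and close.

Request:
play_rows(plan=[[0.007, 0.08, 0.004, 0, 0, 0, 0.2], [0.007, 0.14, 0.004, 0, 0, 0, 0.2], [0.007, 0.165, 0.004, 0, 0, 0, 0.2], [0.007, 0.165, 0.003, 0, 0, 0, 0.2], [0.007, 0.165, 0.003, 0, 0, 0, -0.1], [0.007, 0.165, 0.003, 0, 0, 0, -0.3], [0.007, 0.165, 0.003, 0, 0, 0, -0.5], [0.007, 0.165, 0.003, 0, 0, 0, -0.7], [0.007, 0.165, 0.003, 0, 0, 0, -0.9], [0.007, 0.165, 0.003, 0, 0, 0, -1], [0.007, 0.165, 0.003, 0, 0, 0, -1], [0.007, 0.165, 0.003, 0, 0, 0, -1]], newtons=12)

```text
time_s: 17.3
tcp_pos: [0.4573, 0.158, 0.0317]
eef_rot: [-1.569, 0.082, -0.082]
ft_force: [-1.1, -0.2, 2.6]
width: 0.166
```

```bash
python3 go.py .5956 -.1045 .15 -6
```

```text
t 17.3 tcp [0.4573 0.158  0.0317] yaw -6.0 w 0.166 F [-1.1 -0.2  2.6]
shift [ 0.55   -0.3945 -0.8218] turn [-0.0002 -0.0001  0.0002]
```

Request:
play_rows(plan=[[0, -0.1, 0, 0, 0, 0, -1], [0, -0.22, 0, 0, 0, 0, -1], [0, -0.34, 0, 0, 0, 0, -1], [0.03, -0.395, -0.05, 0, 0, 0, -1], [0.1, -0.395, -0.16, 0, 0, 0, -1], [0.2, -0.395, -0.3, 0, 0, 0, -1], [0.3, -0.395, -0.45, 0, 0, 0, -1], [0.4, -0.395, -0.6, 0, 0, 0, -1], [0.48, -0.395, -0.72, 0, 0, 0, -1], [0.54, -0.395, -0.8, 0, 0, 0, -1], [0.55, -0.395, -0.822, 0, 0, 0, -1], [0.55, -0.395, -0.822, 0, 0, 0, -1]])

```text
time_s: 18.8
tcp_pos: [0.5948, -0.105, 0.149]
eef_rot: [-1.569, 0.084, -0.082]
ft_force: [-0.2, 0.6, -0.6]
width: 0.166
```

```bash
python3 go.py .5956 -.1045 .055 -6
```

```text
t 18.8 tcp [ 0.5948 -0.105   0.149 ] yaw -6.06 w 0.166 F [-0.2  0.6 -0.6]
shift [0.0031 0.3132 0.0018] turn [-0.0008 -0.0019 -0.0034]
```

Request:
play_rows(plan=[[0, 0.08, 0, 0, 0, 0, -1], [0, 0.18, 0, 0, 0, 0, -1], [0, 0.27, 0, 0, 0, 0, -1], [0, 0.313, 0, 0, 0, 0, -1], [0, 0.313, 0, 0, 0, 0, -1], [0, 0.313, 0, 0, 0, 0, -1]])

```text
time_s: 19.55
tcp_pos: [0.5964, -0.1045, 0.0575]
eef_rot: [-1.57, 0.08, -0.083]
ft_force: [0.0, -1.1, -0.5]
width: 0.166
```

```bash
python3 go.py .5956 -.1045 .0417 -6;python3 - <<'E'
from h import *
import cv2
p,d=manip.grab_frame("scene");cv2.imwrite("pics/s7.png",cv2.resize(p[150:400,220:500,::-1],None,fx=2.4,fy=2.4))
E
```

```text
t 19.55 tcp [ 0.5964 -0.1045  0.0575] yaw -5.98 w 0.166 F [ 0.  -1.1 -0.5]
shift [-0.0027  0.0528 -0.0002] turn [0.0006 0.0007 0.0036]
```

View pics/s7.png

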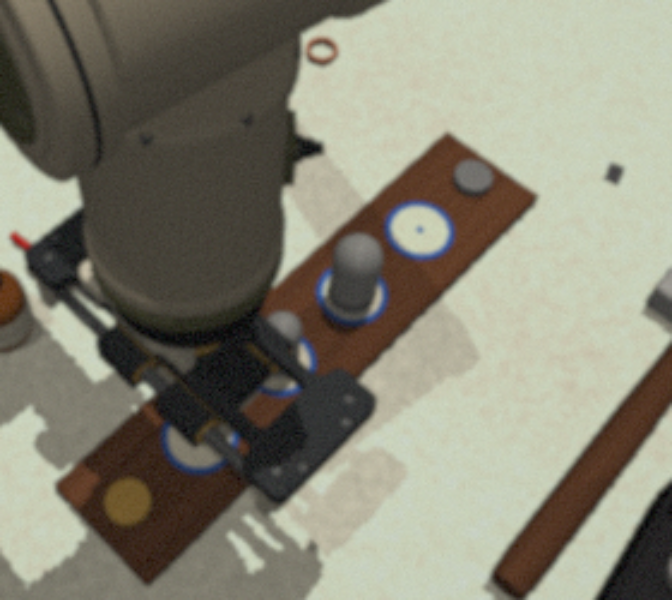

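The gripper is over mark 3 (200,440) and the 24 and 32 are still standing. I'll lower.

Request:
play_rows(plan=[[-0.002, 0.025, 0, 0, 0, 0, -1], [-0.002, 0.037, 0, 0, 0, 0, -1], [-0.002, 0.045, 0, 0, 0, 0, -1], [-0.002, 0.05, 0, 0, 0, 0, -1], [-0.002, 0.053, 0, 0, 0, 0, -1], [-0.002, 0.053, 0, 0, 0, 0, -1]])

```text
time_s: 20.35
tcp_pos: [0.5951, -0.1046, 0.0416]
eef_rot: [-1.569, 0.082, -0.082]
ft_force: [-5.1, 1.4, 9.4]
width: 0.169
```

Request:
play_rows(plan=[[0, -0.003, 0, 0, 0, 0, -0.65], [0, -0.003, 0, 0, 0, 0, -0.55], [0, -0.003, 0, 0, 0, 0, -0.2], [0, -0.003, 0, 0, 0, 0, 0.2], [0, -0.003, 0, 0, 0, 0, 0.2], [0, -0.1, 0, 0, 0, 0, 0.2], [0, -0.22, 0, 0, 0, 0, 0.2], [0, -0.35, 0, 0, 0, 0, 0.2], [0, -0.4, 0, 0, 0, 0, 0.2]])

```text
time_s: 21.48
tcp_pos: [0.5964, -0.1049, 0.1632]
eef_rot: [-1.57, 0.079, -0.086]
ft_force: [0.2, -0.2, -0.6]
width: 0.601
```

```bash
python3 go.py .439 .293 .16 -6;python3 - <<'E'
from h import *
import cv2
p,d=manip.grab_frame("scene");cv2.imwrite("pics/s8.png",cv2.resize(p[150:400,220:500,::-1],None,fx=2.4,fy=2.4))
E
```

```text
t 21.48 tcp [ 0.5964 -0.1049  0.1632] yaw -6.0 w 0.601 F [ 0.2 -0.2 -0.6]
shift [-0.6605  0.0069  1.2641] turn [ 0.0012 -0.0001  0.0083]
```

View pics/s8.png

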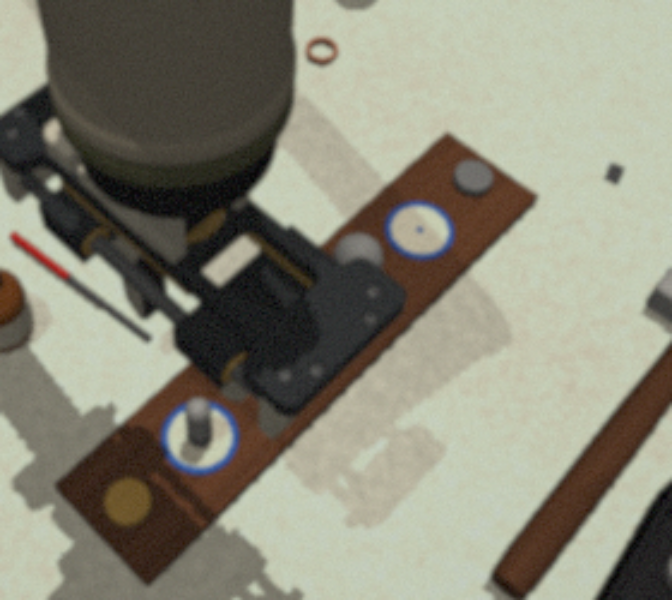

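The 16 punch stands centred on mark 3 (200,430). Now to the 40.

Request:
play_rows(plan=[[-0.06, 0, 0.12, 0, 0, 0, 0.6], [-0.14, 0, 0.28, 0, 0, 0, 0.8], [-0.24, 0, 0.45, 0, 0, 0, 1], [-0.34, 0, 0.63, 0, 0, 0, 1], [-0.44, 0, 0.8, 0, 0, 0, 1], [-0.53, 0, 0.92, 0, 0, 0, 1], [-0.6, 0, 0.98, 0, 0, 0, 1], [-0.66, 0, 1, 0, 0, 0, 1], [-0.66, 0, 1, 0, 0, 0, 1]])

```text
time_s: 22.65
tcp_pos: [0.4282, 0.2144, 0.1592]
eef_rot: [-1.57, 0.082, -0.08]
ft_force: [0.1, 1.0, 0.6]
width: 0.999
```

```bash
python3 go.py .439 .293 .10 -6
```

```text
t 22.65 tcp [0.4282 0.2144 0.1592] yaw -5.94 w 0.999 F [0.1 1.  0.6]
shift [0.0091 0.1972 0.2644] turn [ 0.0016  0.0021 -0.0025]
```

Request:
play_rows(plan=[[0.009, 0, 0.12, 0, 0, 0, 1], [0.009, 0, 0.22, 0, 0, 0, 1], [0.009, 0.1, 0.264, 0, 0, 0, 1], [0.009, 0.18, 0.264, 0, 0, 0, 1], [0.009, 0.18, 0.264, 0, 0, 0, 1], [0.009, 0.18, 0.264, 0, 0, 0, 1]])

```text
time_s: 23.4
tcp_pos: [0.4413, 0.2925, 0.107]
eef_rot: [-1.569, 0.083, -0.084]
ft_force: [-0.4, 0.6, 0.3]
width: 0.998
```

```bash
python3 go.py .439 .293 .032 -6;python3 - <<'E'
from h import *
import cv2
p,d=manip.grab_frame("scene");cv2.imwrite("pics/s9.png",cv2.resize(p[50:300,220:500,::-1],None,fx=2.4,fy=2.4))
E
```

```text
t 23.4 tcp [0.4413 0.2925 0.107 ] yaw -6.07 w 0.998 F [-0.4  0.6  0.3]
shift [-0.0078  0.25    0.0007] turn [-0.0006 -0.0022  0.0014]
```

View pics/s9.png

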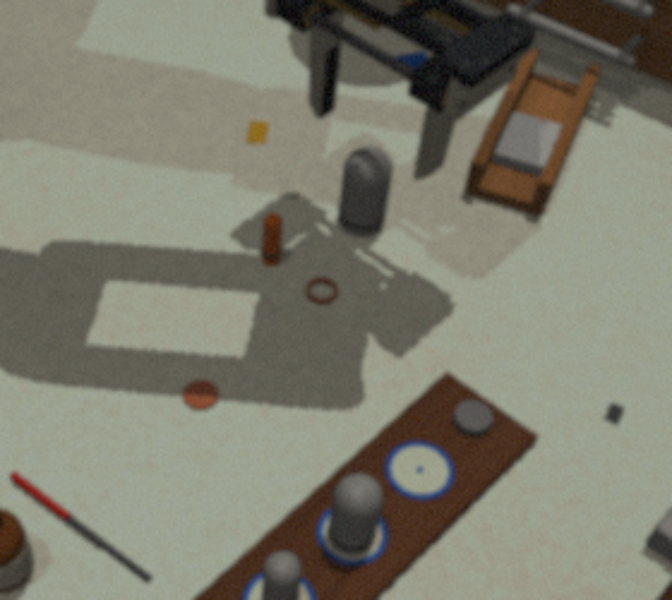

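The jaws are centred above the 40 punch (365,190), and the tray is clear of the right finger. I'll descend and close.

Request:
play_rows(plan=[[-0.006, 0.08, 0, 0, 0, 0, 1], [-0.006, 0.17, 0, 0, 0, 0, 1], [-0.006, 0.23, 0, 0, 0, 0, 1], [-0.006, 0.25, 0, 0, 0, 0, 1], [-0.006, 0.25, 0, 0, 0, 0, 0.4], [-0.006, 0.25, 0, 0, 0, 0, 0.1], [-0.006, 0.25, 0, 0, 0, 0, -0.1], [-0.006, 0.25, 0, 0, 0, 0, -0.3], [-0.006, 0.25, 0, 0, 0, 0, -0.6], [-0.006, 0.25, 0, 0, 0, 0, -1], [-0.006, 0.25, 0, 0, 0, 0, -1], [-0.006, 0.25, 0, 0, 0, 0, -1]], newtons=40)

```text
time_s: 24.95
tcp_pos: [0.4383, 0.2933, 0.0313]
eef_rot: [-1.569, 0.083, -0.082]
ft_force: [-3.0, 0.4, 3.1]
width: 0.419
```

```bash
python3 go.py .618 .1105 .15 -6
```

```text
t 24.95 tcp [0.4383 0.2933 0.0313] yaw -6.0 w 0.419 F [-3.   0.4  3.1]
shift [ 0.6591 -0.396  -0.5433] turn [ 0.0001 -0.     -0.0009]
```

Request:
play_rows(plan=[[0, -0.07, 0, 0, 0, 0, -1], [0, -0.17, 0, 0, 0, 0, -1], [0, -0.28, 0, 0, 0, 0, -1], [0, -0.37, 0, 0, 0, 0, -1], [0.07, -0.395, -0.06, 0, 0, 0, -1], [0.18, -0.395, -0.15, 0, 0, 0, -1], [0.3, -0.395, -0.25, 0, 0, 0, -1], [0.42, -0.395, -0.35, 0, 0, 0, -1], [0.54, -0.395, -0.45, 0, 0, 0, -1], [0.62, -0.395, -0.52, 0, 0, 0, -1], [0.659, -0.395, -0.543, 0, 0, 0, -1], [0.659, -0.395, -0.543, 0, 0, 0, -1]])

```text
time_s: 26.45
tcp_pos: [0.6178, 0.1102, 0.1486]
eef_rot: [-1.569, 0.085, -0.082]
ft_force: [-0.1, -0.5, -5.2]
width: 0.421
```

```bash
python3 go.py .618 .1105 .06 -6
```

```text
t 26.45 tcp [0.6178 0.1102 0.1486] yaw -6.06 w 0.421 F [-0.1 -0.5 -5.2]
shift [0.0009 0.2952 0.0011] turn [ 0.0003 -0.0021 -0.0034]
```

Request:
play_rows(plan=[[0, 0.07, 0, 0, 0, 0, -1], [0, 0.16, 0, 0, 0, 0, -1], [0, 0.24, 0, 0, 0, 0, -1], [0, 0.28, 0, 0, 0, 0, -1], [0, 0.295, 0, 0, 0, 0, -1], [0, 0.295, 0, 0, 0, 0, -1]])

```text
time_s: 27.2
tcp_pos: [0.6182, 0.1109, 0.0615]
eef_rot: [-1.569, 0.082, -0.082]
ft_force: [0.4, 0.1, -5.7]
width: 0.421
```

```bash
python3 go.py .618 .1105 .041 -6;python3 - <<'E'
from h import *
import cv2
p,d=manip.grab_frame("scene");cv2.imwrite("pics/s10.png",cv2.resize(p[150:400,220:500,::-1],None,fx=2.4,fy=2.4))
E
```

```text
t 27.2 tcp [0.6182 0.1109 0.0615] yaw -5.98 w 0.421 F [ 0.4  0.1 -5.7]
shift [-0.0007  0.0683 -0.0013] turn [-0.0002  0.0007  0.0008]
```

View pics/s10.png

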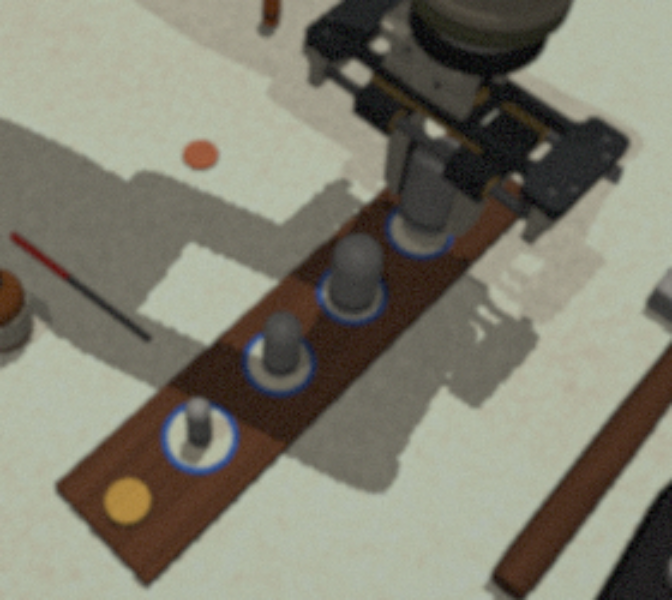

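The 40 is held over mark 0 (420,225); the other three stand on their marks. I'll lower it.

Request:
play_rows(plan=[[0, 0.03, 0, 0, 0, 0, -1], [0, 0.048, 0, 0, 0, 0, -1], [0, 0.058, 0, 0, 0, 0, -1], [0, 0.063, 0, 0, 0, 0, -1], [0, 0.066, 0, 0, 0, 0, -1], [0, 0.068, 0, 0, 0, 0, -1], [0, 0.068, 0, 0, 0, 0, -1]])

```text
time_s: 28.12
tcp_pos: [0.6183, 0.1106, 0.0413]
eef_rot: [-1.569, 0.082, -0.083]
ft_force: [-2.2, -0.9, -2.5]
width: 0.421
```

Request:
play_rows(plan=[[0, 0.002, 0, 0, 0, 0, -1], [0, 0.003, 0, 0, 0, 0, -1], [0, 0.003, 0, 0, 0, 0, -1]])

```text
time_s: 28.5
tcp_pos: [0.6183, 0.1106, 0.0413]
eef_rot: [-1.569, 0.082, -0.082]
ft_force: [-6.8, -2.1, 7.4]
width: 0.418
```

Request:
play_rows(plan=[[0, 0, 0, 0, 0, 0, -0.15], [0, 0, 0, 0, 0, 0, -0.05], [0, 0, 0, 0, 0, 0, 0.3], [0, 0, 0, 0, 0, 0, 0.7], [0, 0, 0, 0, 0, 0, 0.7], [0, -0.1, 0, 0, 0, 0, 0.7], [0, -0.22, 0, 0, 0, 0, 0.7], [0, -0.35, 0, 0, 0, 0, 0.7], [0, -0.45, 0, 0, 0, 0, 0.7], [-0.1, -0.45, 0.1, 0, 0, 0, 0.7], [-0.25, -0.45, 0.25, 0, 0, 0, 0.7], [-0.4, -0.45, 0.4, 0, 0, 0, 0.7]])

```text
time_s: 30.0
tcp_pos: [0.5118, 0.2416, 0.175]
eef_rot: [-1.569, 0.083, -0.084]
ft_force: [-0.1, 0.3, -0.6]
width: 0.849
```

Request:
play_rows(plan=[[-0.15, 0, 0.15, 0, 0, 0, 0.7], [-0.15, 0, 0.15, 0, 0, 0, 0.7], [-0.15, 0, 0.15, 0, 0, 0, 0.7], [-0.15, 0, 0.15, 0, 0, 0, 0.7]])

```text
time_s: 30.5
tcp_pos: [0.4736, 0.2891, 0.1749]
eef_rot: [-1.569, 0.083, -0.084]
ft_force: [0.9, -0.9, -0.1]
width: 0.849
```

Run:
```python
from h import *
import cv2
from scipy.ndimage import label
M=[(.618,.1105),(.6104,.0388),(.6024,-.033),(.5956,-.1045)]
for n in("scene","top"):
    p,d=manip.grab_frame(n);cv2.imwrite(f"pics/f_{n}.png",p[...,::-1]);W=world(n,d)
    for i,(x,y) in enumerate(M):
        s=(d>0)&(W[...,2]>.018)&(np.hypot(W[...,0]-x,W[...,1]-y)<.033);q=W[s]
        if len(q)==0: print(n,i,"none");continue
        a,b=np.percentile(q,[1,99],axis=0);print(n,i,len(q),"mid-off mm",(((a+b)/2)[:2]*1000-np.array([x,y])*1000).round(1),"size",((b-a)*1000).round(0),"top",b[2].round(3))
    s=(d>0)&(W[...,2]>.013)&(W[...,2]<.085)&(np.hypot(W[...,0]-.44,W[...,1]+.125)<.05);q=W[s]
    if len(q):print(n,"bottle",q.min(0).round(3),q.max(0).round(3))
o=manip.observe();print(o['time_s'],o['tcp_pos'],o['width'])
```

```text
scene 0 846 mid-off mm [ 2.9 -2.8] size [37. 32. 65.] top 0.085
scene 1 584 mid-off mm [ 2.  -5.7] size [29. 26. 57.] top 0.077
scene 2 361 mid-off mm [ 2.7 -2. ] size [21. 20. 49.] top 0.069
scene 3 187 mid-off mm [ 1.7 -1.3] size [14. 15. 41.] top 0.061
scene bottle [ 0.421 -0.147  0.013] [ 0.462 -0.105  0.078]
top 0 607 mid-off mm [-1.2  1.9] size [35. 37. 64.] top 0.084
top 1 384 mid-off mm [-1.6 -1.4] size [28. 30. 55.] top 0.076
top 2 231 mid-off mm [-0.7  1.5] size [21. 22. 50.] top 0.069
top 3 119 mid-off mm [-0.8  1.2] size [15. 15. 39.] top 0.061
top bottle [ 0.418 -0.144  0.014] [ 0.46  -0.103  0.079]
30.6 [0.47359663 0.28905348 0.17485469] 0.8497186541096466
```

View pics/f_scene.png

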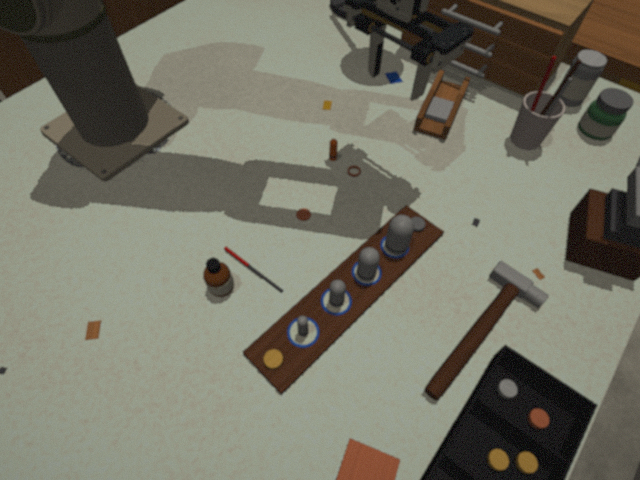

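View pics/f_top.png

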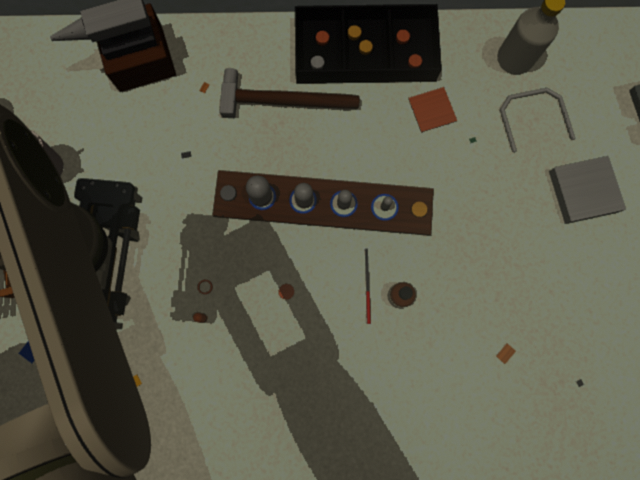

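All four stand upright on the right marks with offsets of 6 mm or less in both views. The bottle is unmoved and the gripper is clear, so I'm handing in.

```bash
python3 -c "
from rig import manip
print(manip.finish_job())"
```

```text
the job is handed in; nothing more can be done
None
```

I lifted the four steel punches over one at a time and set each down until it touched the board. From the brass stud's end they stand 16 on mark 3, 24 on mark 2, 32 on mark 1 and 40 on mark 0. I handed the job in at about 31 s, and the hand-in reported no verdict.

**Last checks, from both cameras:**
- **Upright:** all four stand upright, with tops at about 61, 69, 76 and 84 mm. Those are the expected heights on the board, within 1–2 mm.
- **Centring:** the top camera puts every punch within 2.5 mm of its mark's centre. The scene camera gives 2–4 mm, and 6 mm for the 32. All are inside the 12 mm limit.
- **Bottle:** it stands where it was, within about 1 mm.
- **Gripper:** it is open and well clear of everything.

**Disagreement:** the two cameras differ by about 2–5 mm in a steady direction. This is partly calibration and partly that each sees only one side of a punch.

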